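Crank the vial reader on by one vial

ROBOT

A 6-joint arm with a two-finger parallel gripper is mounted at the origin on a cart in front of the work surface, level with it; the furniture and walls round the work are solid. World frame = base frame: x ahead of the robot, y to its left, z up, the work surface at z = 0. Lengths are in m, angles in rad, forces in N, time in s.
With the tool pointing down it reaches from about 0.25 to 0.775 m from the base axis. Payload 4 kg.
Tool frame: the origin (TCP) lies between the finger pads; the fingertips stand 14 mm ahead of it and the grasp point (between the pads) lies 5 mm behind it (tip_reach is the distance from the TCP to the fingertips, in m); z points along the fingers, y is the line along which they close (so a half turn about z gives the same grasp; the last joint's range is limited). The gripper opens to 94 mm and grips with 3 to 60 N. Pads are 16 mm wide; open, the fingers measure 119 mm over their backs; the gripper's body (75 mm by 177 mm) begins 78 mm behind the grasp point.
Start: joints at [-1.347, 0.087, 1.371, -0, 1.684, -0.103], TCP at [0.177, -0.521, 0.191] pointing down, gripper open.
Joint ranges: [-3.1, 3.1], [-0.76, 2.03], [0.27, 2.55], [-1.08, 4.22], [0.17, 2.65], [-2.57, 2.57]. Speed limits (rad/s): [2.79, 2.79, 3.14, 3.14, 3.14, 3.14].

INTERFACE

Orientations are given as [roll, pitch, yaw] about the fixed x, y, z axes, in that order (R = Rz(yaw) Ry(pitch) Rx(roll)).
In Python, from bench import * gives the robot as it stands. The module is installed in compiled form; this text tells all that it offers.
- The arm moves only by the tool servo_tool, never from a script. Its argument "targets" is a list of rows, each a list of 4 numbers: the shift along the tool's x, y, z in cm, then the turn about the tool's z in degrees. A call has 1 to 8 rows; each row is the pose to reach, as a shift and turn from the pose commanded when the call began, along the tool's axes at that moment; what a row does not reach only later rows make up. A row lasts 1/8 s, in which the tool goes at most 62.5 mm and 10.7 degrees, less where a joint would pass 70% of its speed; a pose out of reach is approached as far as the arm can. A call with a gripper value outside its range is refused whole. "claw" is the closure in counts, from 0 (fully open) to 255 (shut), set as the call begins (left out, the last holds). The fingers move at their own pace and stop on an object; the grip force is fixed at half the most. Time passes only in rows, so rows that repeat a pose let the fingers close. It gives the time, the measured TCP pose, the force, the opening and the grip force at its end, in the units of the state.
- get_obs(): the state, without advancing time (a new reading comes with each control period).
- snapshot(name): name is "scene" or "top" or "wrist"; returns the picture (400x640x3 uint8, blue, green, red); there is no depth.
- camera_model(name): a dict with "camera_matrix" (3x3 intrinsics, pixels), "k1" (the pictures are not rectified: a ray, as slopes to the right and down, at radius r is drawn at 1 + k1 r^2 times it, then the intrinsics apply), "camera_from_world" (4x4, takes a point from world to camera coordinates). Camera axes: x right, y up, looking along -z (the intrinsics and any distortion apply to the point x, -y, -z); pixel columns grow to the right and rows downward; lengths in m; the calibration is good to about 2 mm. A picture is of the moment at which its call begins: read the wrist's pose just before it. camera_model takes no time and is no camera call; for the wrist camera it gives the pose at the moment of the call.
- close_job(): hands the job in; it is judged then, once.
The state is a dict: "time": time; "joint_positions": joint angles; "qvel": joint speeds; "joint_torque": joint torques, N m; "tool_pos": TCP position; "ee_rot": TCP orientation; "wrist_force": force on the tool from outside, world axes, zero at the start; "wrist_torque": the same for the moment, N m; "width": finger opening in m; "finger_force": force on a finger pad.
Only numpy, scipy, OpenCV 4.12 (cv2) and the standard library are available. Lean on these libraries where they do the work, as an engineer would, in place of code of your own. Each camera call takes 0.05 s, during which the arm holds its last target. There are 200 camera calls.

TASK

The vial under the reader's arch has been read: bring the next one under it by pushing the hand wheel round by its upright handle, clockwise as seen from above, through exactly one full turn, so that the handle stands over the index tongue again. Push the handle with the fingertips or the outside of the fingers and do not grip or press it hard; do not crank backwards or run past the mark. Do not touch the vials, their tray or the arch, leave the loose things on the bench where they stand, and take the hand clear when done.

Things in the scene. Friction and masses are not known exactly. Their poses are not given: they have to be found in the camera images.
- wheel (a joint): the black hand wheel lying level on top of the reader's white gearbox: 116 mm over the rim, rim 12 mm thick with its top 96 mm above the worktop, three spokes, one steel handle. Turns about the vertical; value in rad, 0 at the start, grows clockwise as seen from above, one turn is 6.283. It has a dry friction of about 0.2 N m (4 N at the handle), no stops near, and stays where it is left
- grip: the upright steel handle on the wheel rim at the outer end of a spoke: a round grip 22 mm across (20 at its foot), 53 mm tall, from 98 to 151 mm above the worktop, its axis 52 mm from the wheel's axis. It does not spin. Origin at the centre of its foot; z up; its x axis points away from the wheel's axis
- grip_mid (a point): centre of the handle at half its height, 124.5 mm above the worktop, 52 mm from the wheel's axis
- wheel_axis (a point): point on the wheel's vertical axis 98 mm above the worktop, level with the foot of the handle. The hub below it reaches 99 mm
- index_tip (a point): round end of the flat dark steel tongue that sticks out from under the wheel rim, 74 mm from the wheel's axis and 70 mm above the worktop. It is fixed and marks the bearing at which the handle stands at the start; its bearing differs from run to run
- carriage (a joint): slide that carries the vial tray along its two rails, geared to the wheel: value in m, 0 at the start, +0.025 (one vial spacing, away from the wheel) for each clockwise turn
- vial_tray: grey tray 129 mm long with a row of five upright red-capped vials (21 mm across, 90 mm tall, 25 mm apart, tops 122 mm above the worktop). Origin under its middle; its x axis runs along the rails, away from the wheel. To be left untouched
- reader: the hand-cranked vial reader, fixed on the worktop: grey base plate 305x90x10 mm, white gearbox 88x84 mm, 60 mm high, under the wheel, two rails with the vial tray on them and a white arch 144 mm high, 86 mm wide. Origin on the worktop under the wheel's axis; its x axis runs along the rails towards the arch
- reading_place (a point): the place under the arch where a vial is read, 173.5 mm from the wheel's axis along the rails, 75 mm above the worktop. At the start the vial farthest from the wheel stands here
- sample_cup: white lidded plastic sample cup, 51 mm across, 63 mm tall, standing loose; origin under its centre
- lancet_carton: loose upright printed carton 46x62x85 mm; origin under its centre
- label_roll: loose roll of white labels lying flat, 66 mm across, 40 mm tall; origin under its centre
- strip_tub: loose white round tub 48 mm across, 107 mm tall; origin under its centre
- marker: loose black marker pen 12 mm thick, 135 mm long, lying in front of the reader, 12 mm high; origin under its centre
- dropper: loose white dropper bottle with a pointed cap, 33 mm across, 76 mm tall, standing near the front edge, to the left; origin under its centre

How it is judged:
On the way, in this order (a step that is already met when the one before it is completed fails the run):
1. the wheel is pushed by its handle through the first half of the turn (value of joint wheel between 0.8 and 3.1 rad and contact force between the fingers and grip above 0.5 N), for 0.1 s.
2. the wheel is pushed by its handle through the second half of the turn (value of joint wheel between 3.2 and 5.9 rad and contact force between the fingers and grip above 0.5 N), for 0.1 s.
At the end, for the whole second after the job is handed in: the wheel rests one full turn clockwise from its start, within 0.17 rad (10 degrees), the tray has moved on by 25 mm within 0.9 mm, and the robot is clear (value of joint wheel between 6.1132 and 6.4532 rad and value of joint carriage between 0.0241 and 0.0259 m and velocity of joint wheel between -0.05 and 0.05 rad/s); the robot touches nothing.
It fails at once if the wheel is cranked backwards by more than 0.2 rad from its start (value of joint wheel below -0.2 rad).
It fails at once if the wheel runs more than 0.3 rad past the full turn (value of joint wheel above 6.5832 rad).
It fails at once if the handle is gripped or pressed hard (more than 35 N) (contact force between the fingers and grip above 35 N).
It fails at once if the robot pushes on the vials, their tray, the arch or any other part of the reader save the wheel and its index ring (more than 2 N) (contact force between any of the fingers, the arm and reader above 2 N).
It fails at once if a bystander is moved or lifted by more than 15 mm (distance of any of sample_cup, lancet_carton, label_roll, strip_tub, marker, dropper from where it was at the start of the episode above 0.015 m).
It also fails if it takes over 72 s, if anything falls off the work surface, if the arm or the gripper's body presses on something with over 40 N, if the wrist force passes 120 N, or if a joint passes its speed limit or range.

## Working session

There is one attempt and no reset: what is moved stays moved. The work goes in short steps, Python scripts to look and compute and a tool call to move; the robot and the scene stay as the last step left them, time stands still between calls to the robot, and variables do not carry over. Pictures are saved under pics/ and viewed, at most 10 in all, crops included, and the job is handed in when it is done.

Besides the shell and the picture viewer there is one more tool, called after "Request:" in YAML: its name, and indented under it one key for each argument. servo_tool: Moves the arm, as the interface text tells. Its arguments: {"type":"object","properties":{"targets":{"type":"array"},"claw":{"type":"number"}},"required":["targets"]}

```bash
mkdir -p pics; python3 - <<'E'
from bench import *
import cv2
for n in("scene","top"):
    cv2.imwrite(f"pics/{n}0.png",snapshot(n))
o=get_obs();print(o)
for n in("scene","top"):
    print(camera_model(n))
E
```

```text
{'time': 0.1, 'joint_positions': array([-1.34711618e+00,  8.78992699e-02,  1.37208177e+00, -5.30476478e-05,
        1.68358184e+00, -1.03088696e-01]), 'qvel': array([-0.00223369, -0.00157304, -0.00286566,  0.00307659,  0.00113039,
        0.00233947]), 'joint_torque': array([ 1.78407183e-03, -3.41253519e+01, -3.03301620e+01,  7.20709981e-02,
        3.04783147e-02, -1.00147986e-04]), 'tool_pos': array([ 0.17641031, -0.52039949,  0.18952214]), 'ee_rot': array([-3.13962746e+00, -1.50306211e-04,  3.26762774e-01]), 'wrist_force': array([ 0.25650011, -0.80803853, -0.7528562 ]), 'wrist_torque': array([ 0.00937243, -0.04110013,  0.02359751]), 'finger_force': 0.0, 'width': 0.09386367046281671}
{'camera_matrix': array([[367.68584324,   0.        , 324.27964197],
       [  0.        , 367.68584324, 196.71836435],
       [  0.        ,   0.        ,   1.        ]]), 'k1': -0.04976290105723416, 'camera_from_world': array([[-0.72588086, -0.68768964,  0.01341443,  0.34197693],
       [ 0.54361411, -0.56163709,  0.6237367 , -0.36506632],
       [-0.42140323,  0.4600508 ,  0.78151941, -0.73431309],
       [ 0.        ,  0.        ,  0.        ,  1.        ]])}
{'camera_matrix': array([[396.88037797,   0.        , 320.47719269],
       [  0.        , 396.88037797, 205.5040936 ],
       [  0.        ,   0.        ,   1.        ]]), 'k1': 0.0015112969504427053, 'camera_from_world': array([[-0.01243317, -0.99989808,  0.00701809, -0.03167493],
       [ 0.99233328, -0.01147539,  0.12305682, -0.5402132 ],
       [-0.12296374,  0.00849428,  0.99237481, -0.99905058],
       [ 0.        ,  0.        ,  0.        ,  1.        ]])}
```

View pics/scene0.png

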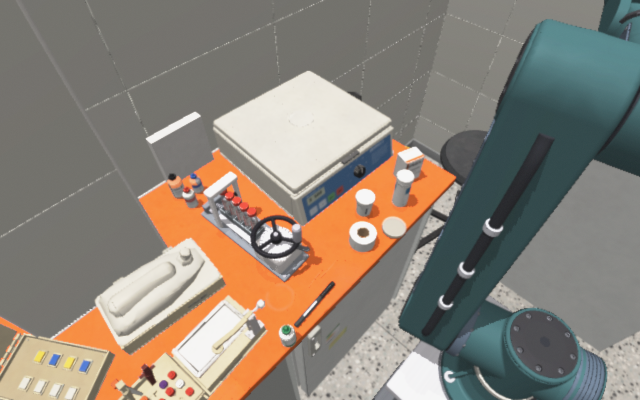

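View pics/top0.png

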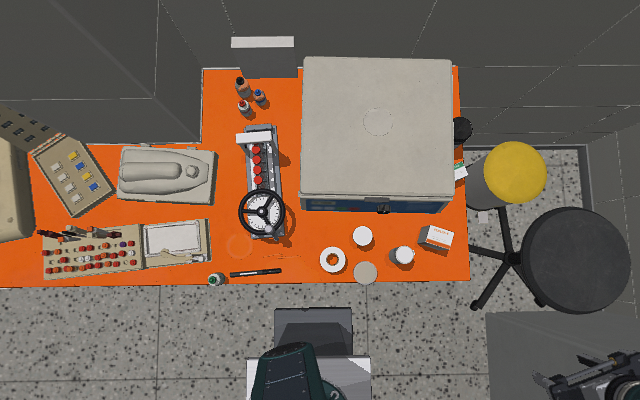

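The scene picture shows the wheel around (276,237) with its handle near (297,230). In the top picture the wheel is around (261,212), and the big box lies to its right. I'll zoom in on both.

```bash
cat > h.py <<'E'
from bench import *
import numpy as np, cv2
def pix2z(n,u,v,z):
    m=camera_model(n);K=m["camera_matrix"];T=m["camera_from_world"];k=m["k1"]
    d=np.array([(u-K[0,2])/K[0,0],(v-K[1,2])/K[1,1]]);s=d.copy()
    for _ in range(10): s=d/(1+k*(s@s))
    r=T[:3,:3].T@np.array([s[0],-s[1],-1]);c=-T[:3,:3].T@T[:3,3]
    return c+r*(z-c[2])/r[2]
def proj(n,p):
    m=camera_model(n);K=m["camera_matrix"];T=m["camera_from_world"]
    q=T[:3,:3]@p+T[:3,3];s=np.array([q[0],-q[1]])/-q[2];s=s*(1+m["k1"]*(s@s))
    return K[:2,:2]@s+K[:2,2]
E
python3 - <<'E'
from h import *
a=cv2.imread("pics/top0.png")[110:250,220:320];b=cv2.imread("pics/scene0.png")[165:285,200:320]
a=cv2.resize(a,(400,560),interpolation=cv2.INTER_CUBIC);b=cv2.resize(b,(400,400),interpolation=cv2.INTER_CUBIC)
c=np.zeros((560,800,3),np.uint8);c[:,:400]=a;c[:400,400:]=b
cv2.imwrite("pics/c.png",c)
E
```

```text
(no output)
```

View pics/c.png

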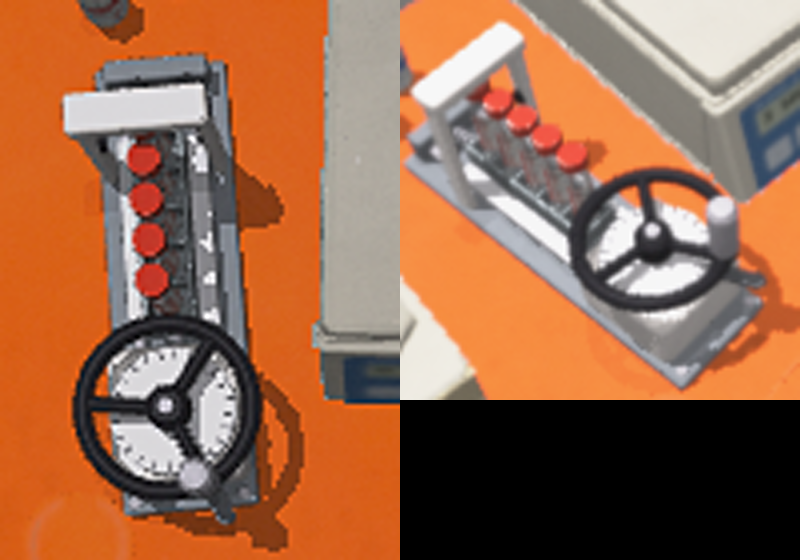

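```bash
python3 - <<'E'
from h import *
T=lambda u,v,z:pix2z("top",220+u/4,110+v/4,z)
S=lambda u,v,z:pix2z("scene",200+u*.3,165+v*.3,z)
np.set_printoptions(precision=4,suppress=True)
ax=T(168,405,.099);g=T(193,472,.151);t=T(229,518,.07)
print("axis",ax,S(651-400,235,.099));print("grip",g,S(722-400,207,.151));print("tip",t,S(758-400,281,.07))
for p in(g,t): d=(p-ax)[:2];print(np.hypot(*d),np.degrees(np.arctan2(d[1],d[0])))
print("rim",T(75,405,.096),T(261,405,.096),T(168,316,.096),T(168,498,.096))
for q in((144,157),(152,280)):print("cap",T(*q,.122))
print("box corner top?",T(330,330,.22),T(320,395,.0),"arch",T(64,100,.144),T(208,90,.144))
E
```

```text
axis [0.5193 0.1046 0.099 ] [0.516 0.114 0.099]
grip [0.4748 0.0828 0.151 ] [0.4712 0.0877 0.151 ]
tip [0.4515 0.0704 0.07  ] [0.4517 0.0776 0.07  ]
0.04947441269558508 -153.92481749399846
0.07583570663453901 -153.24728442197693
rim [0.5203 0.1615 0.096 ] [0.5189 0.0484 0.096 ] [0.5745 0.1053 0.096 ] [0.463  0.1047 0.096 ]
cap [0.6676 0.1167 0.122 ]
cap [0.5921 0.1113 0.122 ]
box corner top? [0.5451 0.0015 0.22  ] [0.5358 0.0166 0.    ] arch [0.6967 0.1608 0.144 ] [0.702  0.0756 0.144 ]
```

Request:
servo_tool:
  targets:
    - [0,0,-6,0]
    - [0,0,-12,0]
    - [22,-23,-12,-36]
    - [22,-23,-12,-36]
    - [22,-23,-12,-36]
    - [22,-23,-12,-36]
    - [22,-23,-12,-36]
    - [22,-23,-12,-36]
  claw: 255

```text
time: 1.1
tool_pos: [0.3121, -0.2294, 0.311]
ee_rot: [3.14, -0.0, 0.962]
wrist_force: [-0.2, 0.2, -0.1]
width: 0.0173
finger_force: 0.0
```

```bash
python3 - <<'E'
from h import *
# box top corner height: scene vs top
for z in(.16,.18,.2,.22,.24,.26):print(z,pix2z("top",301,194,z),pix2z("scene",297,190,z), pix2z("top",299,191,z))
o=get_obs();print(o["tool_pos"],o["ee_rot"])
E
```

```text
0.16 [0.55115064 0.00715577 0.16      ] [0.53806702 0.02160459 0.16      ] [0.55814967 0.01168919 0.16      ]
0.18 [0.54807047 0.00634207 0.18      ] [0.52548238 0.03247923 0.18      ] [0.55491364 0.01077454 0.18      ]
0.2 [0.5449903  0.00552837 0.2       ] [0.51289775 0.04335387 0.2       ] [0.55167761 0.00985989 0.2       ]
0.22 [0.54191013 0.00471467 0.22      ] [0.50031311 0.0542285  0.22      ] [0.54844159 0.00894524 0.22      ]
0.24 [0.53882996 0.00390098 0.24      ] [0.48772848 0.06510314 0.24      ] [0.54520556 0.00803059 0.24      ]
0.26 [0.53574979 0.00308728 0.26      ] [0.47514384 0.07597777 0.26      ] [0.54196953 0.00711594 0.26      ]
[ 0.31211333 -0.22939566  0.3109971 ] [ 3.14034298e+00 -3.24413281e-04  9.61788781e-01]
```

Request:
servo_tool:
  targets:
    - [34.4,-4.7,-2,-34.9]
    - [34.4,-4.7,-2,-34.9]
    - [34.4,-4.7,-2,-34.9]
    - [34.4,-4.7,-2,-34.9]
    - [34.4,-4.7,-2,-34.9]
    - [34.4,-4.7,-2,-34.9]
    - [34.4,-4.7,-2,-34.9]
    - [34.4,-4.7,-2,-34.9]
  claw: 255

```text
time: 2.1
tool_pos: [0.4714, 0.0742, 0.3301]
ee_rot: [-3.14, 0.001, 1.563]
wrist_force: [0.6, -1.1, -0.8]
width: 0.0003
finger_force: 0.0
```

```bash
python3 - <<'E'
from h import *
o=get_obs();print(o["tool_pos"],o["ee_rot"],o["width"],o["joint_positions"])
np.save("wm.npy",camera_model("wrist"),allow_pickle=True)
w=snapshot("wrist");cv2.imwrite("pics/w1raw.png",w)
cv2.imwrite("pics/w1.png",w)
print(camera_model("wrist"))
E
```

```text
[0.47135679 0.07420133 0.33006941] [-3.14042379e+00  9.54690441e-04  1.56270991e+00] 0.0003133543297840933 [ 3.79355518e-02 -5.94523460e-02  1.24440751e+00 -9.71792028e-04
  1.95784888e+00  4.56562585e-02]
{'camera_matrix': array([[357.0449503 ,   0.        , 324.18454973],
       [  0.        , 357.0449503 , 193.97866624],
       [  0.        ,   0.        ,   1.        ]]), 'k1': 0.010329729341167906, 'camera_from_world': array([[ 9.99957318e-01, -9.23014531e-03, -4.08136704e-04,
        -4.71120355e-01],
       [ 8.88920167e-03,  9.73184482e-01, -2.29854183e-01,
        -2.10879358e-02],
       [ 2.51877982e-03,  2.29840744e-01,  9.73224994e-01,
        -5.43583870e-01],
       [ 0.00000000e+00,  0.00000000e+00,  0.00000000e+00,
         1.00000000e+00]])}
```

View pics/w1.png

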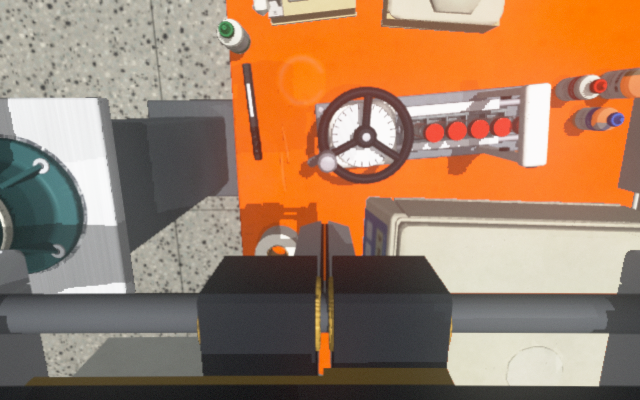

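The wrist view shows the hub at (366,136), the handle top at (327,160), the rim from about x 319 to 413 and y 87 to 183, and caps from (434,131) to (502,127). The long side of the gripper body runs along world x, as I wanted.

```bash
python3 - <<'E'
from h import *
np.set_printoptions(precision=4,suppress=True)
W=lambda u,v,z:pix2z("wrist",u,v,z)
a=W(366,136,.099);g=W(327,160,.151);d=(g-a)[:2]
print(a,g,np.hypot(*d),np.degrees(np.arctan2(d[1],d[0])))
r=[W(319,136,.096),W(413,136,.096),W(366,87,.096),W(366,183,.096)]
print(*r,(r[0]+r[1])/2,(r[2]+r[3])/2, W(434,131,.122),W(502,127,.122))
print("box",[W(u,v,z) for u,v,z in((397,212,.14),(401,222,.14),(365,197,.0))])
print(proj("wrist",np.append(get_obs()["tool_pos"][:2],get_obs()["tool_pos"][2]-.014)))
E
```

```text
[0.5214 0.1104 0.099 ] [0.475  0.0896 0.151 ] 0.05088718807939121 -155.89162514240388
[0.4661 0.1107 0.096 ] [0.5774 0.1097 0.096 ] [0.5208 0.1659 0.096 ] [0.5228 0.0534 0.096 ] [0.5217 0.1102 0.096 ] [0.5218 0.1096 0.096 ] [0.5941 0.1168 0.122 ] [0.6687 0.1204 0.122 ]
box [array([0.5529, 0.029 , 0.14  ]), array([0.5578, 0.0172, 0.14  ]), array([0.5329, 0.0121, 0.    ])]
[323.0184 222.899 ]
```

```bash
cat > plan.py <<'E'
from h import *
A=np.array([.520,.109]);a,b,r,phi=.0125,.009,.011,np.radians(35)
def pusher(deg,gap=0):
    th=np.radians(deg);rho=np.array([np.cos(th),np.sin(th)]);t=np.array([rho[1],-rho[0]])
    n=t*np.cos(phi)+rho*np.sin(phi);s=np.linspace(0,.05,2001)[:,None]*n
    q=np.abs(s)-[a,b];dist=np.hypot(*np.maximum(q,0).T)
    i=np.argmax((dist>=r)); e=np.maximum(q[i],0)*np.sign(n);e/=np.linalg.norm(e)
    return A+.052*rho-s[i]-gap*n, e@t
E
python3 - <<'E'
from plan import *
np.set_printoptions(precision=4,suppress=True)
o=get_obs();print(o["tool_pos"],o["ee_rot"])
print("pre",pusher(-155,.009))
P=[-155-45/8*k for k in range(65)]
print("min n.t",min(pusher(p)[1] for p in P),"min y",min(pusher(p)[0][1] for p in P))
base=pusher(-155)[0]
for c in range(8):
    b0=pusher(P[8*c])[0]
    print(P[8*c],b0,[[round(100*(q[1]-b0[1]),1),round(100*(q[0]-b0[0]),1)] for q in (pusher(P[8*c+k])[0] for k in range(1,9))])
E
```

```text
[0.4712 0.074  0.3303] [-3.141   0.0008  1.562 ]
pre (array([0.5034, 0.0694]), np.float64(0.7305938614560799))
min n.t 0.42261826174069916 min y 0.06599550145900764
-155.0 [0.4956 0.0739] [[np.float64(0.2), np.float64(-0.3)], [np.float64(0.5), np.float64(-0.6)], [np.float64(0.9), np.float64(-0.9)], [np.float64(1.3), np.float64(-1.2)], [np.float64(1.8), np.float64(-1.5)], [np.float64(2.3), np.float64(-1.7)], [np.float64(2.8), np.float64(-1.8)], [np.float64(3.3), np.float64(-1.9)]]
-200.0 [0.4765 0.1068] [[np.float64(0.5), np.float64(-0.0)], [np.float64(0.9), np.float64(0.0)], [np.float64(1.3), np.float64(0.1)], [np.float64(1.7), np.float64(0.3)], [np.float64(2.1), np.float64(0.4)], [np.float64(2.4), np.float64(0.6)], [np.float64(2.7), np.float64(0.8)], [np.float64(2.9), np.float64(1.0)]]
-245.0 [0.4865 0.1361] [[np.float64(0.2), np.float64(0.2)], [np.float64(0.4), np.float64(0.4)], [np.float64(0.7), np.float64(0.7)], [np.float64(0.9), np.float64(1.0)], [np.float64(1.1), np.float64(1.4)], [np.float64(1.3), np.float64(1.8)], [np.float64(1.4), np.float64(2.3)], [np.float64(1.5), np.float
[... 924 characters left out ...]
at64(-0.8)], [np.float64(-2.9), np.float64(-1.0)]]
-425.0 [0.5535 0.0819] [[np.float64(-0.2), np.float64(-0.2)], [np.float64(-0.4), np.float64(-0.4)], [np.float64(-0.7), np.float64(-0.7)], [np.float64(-0.9), np.float64(-1.0)], [np.float64(-1.1), np.float64(-1.4)], [np.float64(-1.3), np.float64(-1.8)], [np.float64(-1.4), np.float64(-2.3)], [np.float64(-1.5), np.float64(-2.8)]]
-470.0 [0.5257 0.0664] [[np.float64(-0.0), np.float64(-0.5)], [np.float64(-0.0), np.float64(-0.9)], [np.float64(0.0), np.float64(-1.3)], [np.float64(0.1), np.float64(-1.7)], [np.float64(0.2), np.float64(-2.1)], [np.float64(0.4), np.float64(-2.4)], [np.float64(0.5), np.float64(-2.7)], [np.float64(0.7), np.float64(-3.0)]]
```

```bash
sed -i 's/radians(35)/radians(18)/' plan.py; cat > show.py <<'E'
from plan import *
np.set_printoptions(precision=4,suppress=True)
print("pre",pusher(-155,.009))
P=[-155-45/8*k for k in range(65)]
print("min n.t",min(pusher(p)[1] for p in P),"min y",min(pusher(p)[0][1] for p in P))
for c in range(8):
    b0=pusher(P[8*c])[0]
    print(P[8*c],b0,[[float(round(100*(q[1]-b0[1]),1)),float(round(100*(q[0]-b0[0]),1))] for q in (pusher(P[8*c+k])[0] for k in range(1,9))])
E
python3 show.py
```

```text
pre (array([0.4965, 0.0616]), np.float64(0.9992844461057672))
min n.t 0.6675077247298474 min y 0.05896647319801369
-155.0 [0.4904 0.0682] [[0.4, -0.4], [0.8, -0.9], [1.3, -1.2], [1.8, -1.5], [2.4, -1.7], [2.9, -1.9], [3.4, -2.0], [3.9, -2.0]]
-200.0 [0.4704 0.1068] [[0.5, -0.0], [0.9, 0.0], [1.3, 0.1], [1.7, 0.2], [2.1, 0.3], [2.4, 0.5], [2.8, 0.6], [3.2, 0.8]]
-245.0 [0.4789 0.1383] [[0.4, 0.3], [0.7, 0.6], [1.1, 1.0], [1.4, 1.5], [1.6, 2.0], [1.8, 2.5], [2.0, 3.0], [2.0, 3.5]]
-290.0 [0.5143 0.1587] [[0.0, 0.5], [0.0, 0.9], [-0.0, 1.3], [-0.1, 1.7], [-0.2, 2.2], [-0.3, 2.6], [-0.6, 3.1], [-0.9, 3.5]]
-335.0 [0.5496 0.1498] [[-0.4, 0.4], [-0.8, 0.9], [-1.3, 1.2], [-1.8, 1.5], [-2.4, 1.7], [-2.9, 1.9], [-3.4, 2.0], [-3.9, 2.0]]
-380.0 [0.5696 0.1112] [[-0.5, 0.0], [-0.9, -0.0], [-1.3, -0.1], [-1.7, -0.2], [-2.1, -0.3], [-2.4, -0.5], [-2.8, -0.6], [-3.2, -0.8]]
-425.0 [0.5611 0.0797] [[-0.4, -0.3], [-0.7, -0.6], [-1.1, -1.0], [-1.4, -1.5], [-1.6, -2.0], [-1.8, -2.5], [-2.0, -3.0], [-2.0, -3.5]]
-470.0 [0.5257 0.0593] [[-0.0, -0.5], [-0.0, -0.9], [0.0, -1.3], [0.1, -1.7], [0.2, -2.2], [0.3, -2.6], [0.6, -3.1], [0.9, -3.5]]
```

Request:
servo_tool:
  targets:
    - [-1.4,3.0,0,-0.5]
    - [-1.4,3.0,4,-0.5]
    - [-1.4,3.0,9,-0.5]
    - [-1.4,3.0,13,-0.5]
    - [-1.4,3.0,16,-0.5]
    - [-1.4,3.0,18.4,-0.5]
    - [-1.4,3.0,20.4,-0.5]
    - [-1.4,3.0,20.4,-0.5]

```text
time: 3.15
tool_pos: [0.4997, 0.0597, 0.125]
ee_rot: [-3.138, 0.0, 1.57]
wrist_force: [0.5, -0.8, 0.0]
width: 0.0003
finger_force: 0.0
```

```bash
python3 - <<'E'
from h import *
o=get_obs();print(o["tool_pos"],o["ee_rot"],o["wrist_force"])
w=snapshot("wrist");s=snapshot("scene")
c=np.zeros((400,800,3),np.uint8);c[:,:400]=w[0:300,200:500].repeat(1,0)[:300].copy() if 0 else cv2.resize(w[0:300,200:500],(400,400));c[:,400:]=cv2.resize(s[165:285,200:320],(400,400),interpolation=cv2.INTER_CUBIC)
cv2.imwrite("pics/w2.png",c)
E
```

```text
[0.49971627 0.05971448 0.12501579] [-3.13799813e+00  4.50341637e-04  1.57045737e+00] [ 0.52788494 -0.81460174  0.03319782]
```

View pics/w2.png

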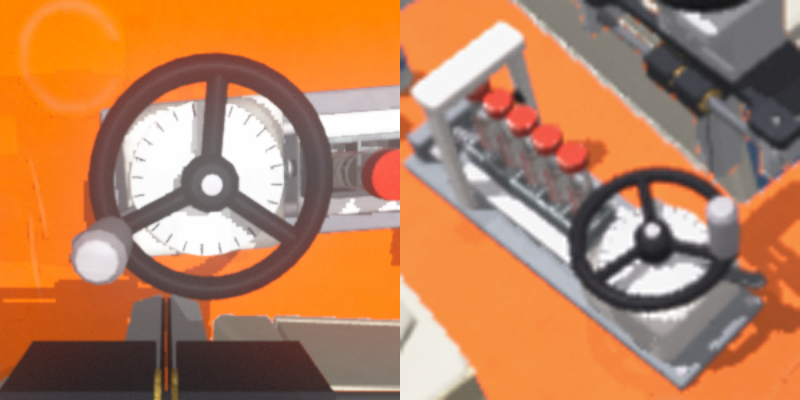

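The handle top is at crop (99,260), the hub at (212,184) and the fingertips at (165,298). I'll check these against the model.

```bash
python3 - <<'E'
from h import *
np.set_printoptions(precision=4,suppress=True)
W=lambda u,v,z:pix2z("wrist",200+.75*u,.75*v,z)
a=W(212,184,.099);g=W(99,260,.151);d=(g-a)[:2]
print("hub",a,"grip",g,np.hypot(*d),np.degrees(np.arctan2(d[1],d[0])))
print("rim",W(91,180,.096),W(331,180,.096),W(210,55,.096),W(210,298,.096))
print("finger",W(130,298,.111),W(165,298,.111),W(202,298,.111),get_obs()["tool_pos"])
E
```

```text
hub [0.5237 0.1104 0.099 ] grip [0.4777 0.0867 0.151 ] 0.0517204334394184 -152.74051474139372
rim [0.4674 0.112  0.096 ] [0.5795 0.1119 0.096 ] [0.5218 0.1664 0.096 ] [0.5243 0.0542 0.096 ]
finger [0.4858 0.0591 0.111 ] [0.502  0.0591 0.111 ] [0.5191 0.0591 0.111 ] [0.5015 0.0602 0.1275]
```

```bash
sed -i 's/\.520,\.109/.522,.110/; s/\.0125,/.0135,/' plan.py; cat > show.py <<'E'
from plan import *
P=[-154-45/8*k for k in range(65)];c0=np.array([.501,.060])
print(min(pusher(p)[1] for p in P),min(pusher(p)[0][1] for p in P))
for c in range(8):
    Q=[np.round(pusher(P[8*c+k])[0],3) for k in range(1,9)]
    print(P[8*c+8],[[float(round(100*(q[1]-c0[1]),1)),float(round(100*(q[0]-c0[0]),1)),0,0] for q in Q]);c0=Q[-1];print("  end",c0)
E
python3 show.py
```

```text
0.6323570566127208 0.059760198600048525
-199.0 [[1.2, -1.2, 0, 0], [1.7, -1.6, 0, 0], [2.2, -2.0, 0, 0], [2.7, -2.3, 0, 0], [3.2, -2.5, 0, 0], [3.7, -2.7, 0, 0], [4.2, -2.8, 0, 0], [4.7, -2.9, 0, 0]]
  end [0.472 0.107]
-244.0 [[0.5, 0.0, 0, 0], [0.9, 0.1, 0, 0], [1.3, 0.1, 0, 0], [1.7, 0.2, 0, 0], [2.1, 0.3, 0, 0], [2.4, 0.5, 0, 0], [2.8, 0.6, 0, 0], [3.1, 0.8, 0, 0]]
  end [0.48  0.138]
-289.0 [[0.4, 0.3, 0, 0], [0.8, 0.6, 0, 0], [1.1, 1.0, 0, 0], [1.4, 1.4, 0, 0], [1.7, 1.9, 0, 0], [1.9, 2.5, 0, 0], [2.1, 3.0, 0, 0], [2.2, 3.4, 0, 0]]
  end [0.514 0.16 ]
-334.0 [[0.0, 0.5, 0, 0], [0.0, 1.0, 0, 0], [0.0, 1.4, 0, 0], [0.0, 1.8, 0, 0], [-0.1, 2.2, 0, 0], [-0.3, 2.7, 0, 0], [-0.5, 3.2, 0, 0], [-0.8, 3.6, 0, 0]]
  end [0.55  0.152]
-379.0 [[-0.4, 0.5, 0, 0], [-0.9, 0.9, 0, 0], [-1.4, 1.3, 0, 0], [-1.9, 1.6, 0, 0], [-2.4, 1.8, 0, 0], [-2.9, 2.0, 0, 0], [-3.4, 2.1, 0, 0], [-3.9, 2.2, 0, 0]]
  end [0.572 0.113]
-424.0 [[-0.5, 0.0, 0, 0], [-0.9, -0.1, 0, 0], [-1.3, -0.1, 0, 0], [-1.7, -0.2, 0, 0], [-2.1, -0.3, 0, 0], [-2.4, -0.5, 0, 0], [-2.8, -0.6, 0, 0], [-3.1, -0.8, 0, 0]]
  end [0.564 0.082]
-469.0 [[-0.4, -0.3, 0, 0], [-0.8, -0.6, 0, 0], [-1.1, -1.0, 0, 0], [-1.4, -1.4, 0, 0], [-1.7, -1.9, 0, 0], [-1.9, -2.5, 0, 0], [-2.1, -3.0, 0, 0], [-2.2, -3.4, 0, 0]]
  end [0.53 0.06]
-514.0 [[0.0, -0.5, 0, 0], [0.0, -1.0, 0, 0], [0.0, -1.4, 0, 0], [0.0, -1.8, 0, 0], [0.1, -2.2, 0, 0], [0.3, -2.7, 0, 0], [0.5, -3.2, 0, 0], [0.8, -3.6, 0, 0]]
  end [0.494 0.068]
```

Request:
servo_tool:
  targets:
    - [0.4,-0.4,0,0]
    - [0.8,-0.8,0,0]
    - [1.2,-1.2,0,0]
    - [1.7,-1.6,0,0]
    - [2.2,-2.0,0,0]
    - [2.7,-2.3,0,0]

```text
time: 4.0
tool_pos: [0.4815, 0.088, 0.1284]
ee_rot: [3.132, 0.001, 1.573]
wrist_force: [7.6, -1.5, 0.8]
width: 0.0007
finger_force: 3.3
```

Request:
servo_tool:
  targets:
    - [0.5,-0.2,0,0]
    - [1.0,-0.4,0,0]
    - [1.5,-0.5,0,0]
    - [2.0,-0.6,0,0]

```text
time: 4.5
tool_pos: [0.4756, 0.1068, 0.1287]
ee_rot: [3.132, 0.004, 1.572]
wrist_force: [6.7, -6.2, 1.9]
width: 0.0008
finger_force: 3.5
```

```bash
python3 - <<'E'
from h import *
o=get_obs();print(o["tool_pos"],o["ee_rot"],o["wrist_force"])
w=snapshot("wrist");cv2.imwrite("pics/w3.png",cv2.resize(w[0:300,150:550],(533,400)))
E
```

```text
[0.47561855 0.10678609 0.1286749 ] [3.13234954 0.00377832 1.57195006] [ 6.7174758  -6.15817154  1.93457592]
```

View pics/w3.png

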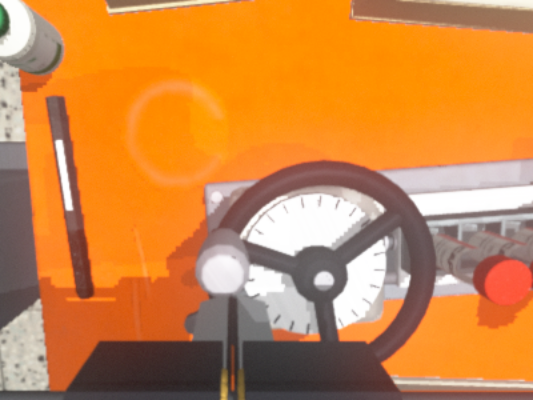

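The handle, at crop (222,268), is being pushed ahead of the fingers as planned, with about 9 N. I'll carry on.

Request:
servo_tool:
  targets:
    - [0.5,0.0,0,0]
    - [0.9,0.1,0,0]
    - [1.3,0.1,0,0]
    - [1.7,0.2,0,0]
    - [2.1,0.3,0,0]
    - [2.4,0.5,0,0]
    - [2.8,0.6,0,0]
    - [3.1,0.8,0,0]

```text
time: 5.55
tool_pos: [0.4807, 0.1368, 0.1275]
ee_rot: [3.14, 0.006, 1.572]
wrist_force: [0.4, -6.5, 4.2]
width: 0.0004
finger_force: 3.4
```

Request:
servo_tool:
  targets:
    - [0.4,0.3,0,0]
    - [0.8,0.6,0,0]
    - [1.1,1.0,0,0]
    - [1.4,1.4,0,0]
    - [1.7,1.9,0,0]
    - [1.9,2.5,0,0]
    - [2.1,3.0,0,0]
    - [2.2,3.4,0,0]

```text
time: 6.55
tool_pos: [0.5135, 0.1609, 0.1264]
ee_rot: [-3.139, 0.002, 1.573]
wrist_force: [-4.7, -4.9, 5.3]
width: 0.0004
finger_force: 3.4
```

```bash
python3 - <<'E'
from h import *
o=get_obs();print(o["tool_pos"],o["ee_rot"],o["wrist_force"])
w=snapshot("wrist");s=snapshot("scene")
c=np.zeros((400,800,3),np.uint8);c[:,:400]=cv2.resize(w[0:300,200:500],(400,400));c[:,400:]=cv2.resize(s[165:285,200:320],(400,400),interpolation=cv2.INTER_CUBIC)
cv2.imwrite("pics/w4.png",c)
E
```

```text
[0.51346933 0.16091421 0.12642577] [-3.13932283e+00  1.63856960e-03  1.57283877e+00] [-4.74109433 -4.87342389  5.31546741]
```

View pics/w4.png

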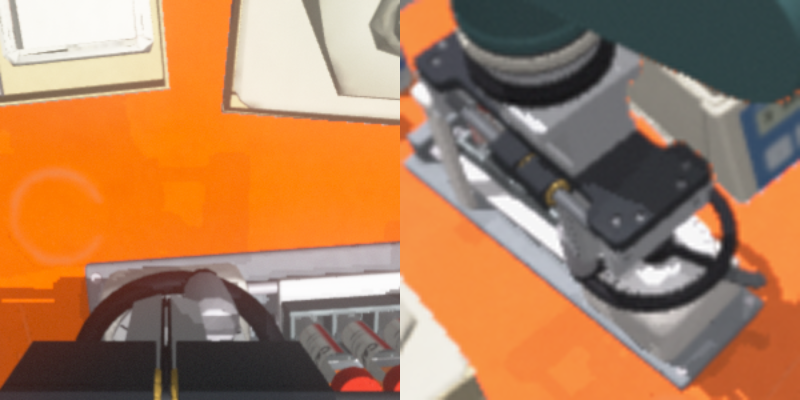

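The handle is just right of the fingers, near (205,300), where the plan puts it. I'll raise the tool 10 mm to stay above the vial tops while passing the far side.

Request:
servo_tool:
  targets:
    - [0.0,0.5,-0.1,0]
    - [0.0,1.0,-0.3,0]
    - [0.0,1.4,-0.4,0]
    - [0.0,1.8,-0.6,0]
    - [-0.1,2.2,-0.7,0]
    - [-0.3,2.7,-0.8,0]
    - [-0.5,3.2,-0.9,0]
    - [-0.8,3.6,-1.0,0]

```text
time: 7.65
tool_pos: [0.552, 0.1531, 0.1371]
ee_rot: [3.138, 0.0, 1.573]
wrist_force: [0.5, 0.2, -0.6]
width: 0.0009
finger_force: 0.0
```

Request:
servo_tool:
  targets:
    - [-0.4,0.5,0,0]
    - [-0.9,0.9,0,0]
    - [-1.4,1.3,0,0]
    - [-1.9,1.6,0,0]
    - [-2.4,1.8,0,0]
    - [-2.9,2.0,0,0]
    - [-3.4,2.1,0,0]
    - [-3.9,2.2,0,0]

```text
time: 8.65
tool_pos: [0.5722, 0.1141, 0.1366]
ee_rot: [3.142, 0.0, 1.573]
wrist_force: [-0.4, -0.1, 0.3]
width: 0.0005
finger_force: 0.0
```

Request:
servo_tool:
  targets:
    - [-0.5,0.0,0,0]
    - [-0.9,-0.1,0,0]
    - [-1.3,-0.1,0,0]
    - [-1.7,-0.2,0,0]
    - [-2.1,-0.3,0,0]
    - [-2.4,-0.5,0,0]
    - [-2.8,-0.6,0,0]
    - [-3.1,-0.8,0,0]

```text
time: 9.65
tool_pos: [0.5641, 0.0832, 0.1366]
ee_rot: [3.142, 0.0, 1.573]
wrist_force: [-0.1, -0.1, -1.3]
width: 0.0009
finger_force: 0.0
```

```bash
python3 - <<'E'
from h import *
o=get_obs();print(o["tool_pos"],o["ee_rot"],o["wrist_force"])
w=snapshot("wrist");s=snapshot("scene")
c=np.zeros((400,800,3),np.uint8);c[:,:400]=cv2.resize(w[0:300,200:500],(400,400));c[:,400:]=cv2.resize(s[165:285,200:320],(400,400),interpolation=cv2.INTER_CUBIC)
cv2.imwrite("pics/w5.png",c)
E
```

```text
[0.56413551 0.08319105 0.13655544] [3.14156704e+00 1.03863068e-04 1.57288384e+00] [-0.12344695 -0.07600246 -1.27184598]
```

View pics/w5.png

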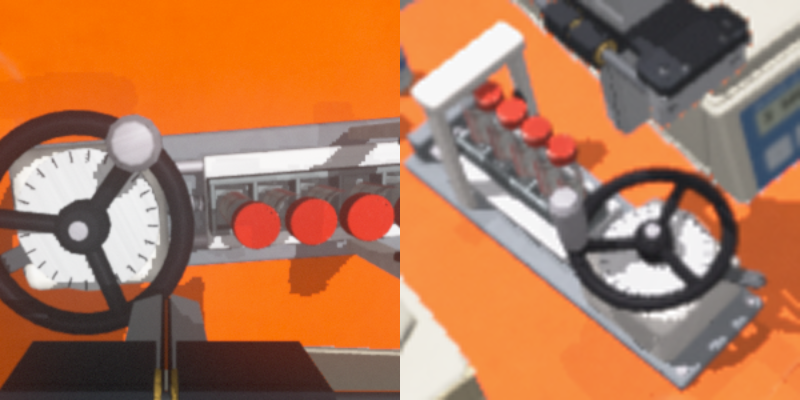

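The fingers slipped past the handle. It now stands at crop (133,142) with the hub at (79,230), so I'll measure again and replan.

```bash
python3 - <<'E'
from h import *
np.set_printoptions(precision=4,suppress=True)
W=lambda u,v,z:pix2z("wrist",200+.75*u,.75*v,z)
a=W(79,230,.099);g=W(133,142,.151);d=(g-a)[:2]
print("hub",a,"grip",g,np.hypot(*d),np.degrees(np.arctan2(d[1],d[0])))
print("tip row",W(130,293,.1216),W(205,297,.1216),"caps",W(257,225,.122),W(314,221,.122))
E
```

```text
hub [0.5222 0.1101 0.099 ] grip [0.5528 0.1517 0.151 ] 0.051667733323486724 53.65644587049759
tip row [0.5485 0.0848 0.1216] [0.5829 0.0829 0.1216] caps [0.6052 0.1164 0.122 ] [0.6302 0.1182 0.122 ]
```

```bash
python3 - <<'E'
from h import *
np.set_printoptions(precision=4,suppress=True)
for z in(.115,.125,.135,.145,.155): print(z,pix2z("scene",200+225*.3,165+130*.3,z), pix2z("wrist",200+.75*130,.75*293,z),pix2z("wrist",200+.75*205,.75*297,z))
p=get_obs()["tool_pos"]
for z in(.115,.125,.135,.145): print(z,(proj("scene",np.array([p[0],p[1]+.008,z]))-[200,165])/.3+[400,0],(proj("wrist",np.array([p[0],p[1]+.008,z]))-[200,0])/.75)
E
```

```text
0.115 [0.5852 0.0744 0.115 ] [0.548  0.0827 0.115 ] [0.5835 0.0808 0.115 ]
0.125 [0.5787 0.0787 0.125 ] [0.5488 0.0859 0.125 ] [0.5826 0.084  0.125 ]
0.135 [0.5721 0.083  0.135 ] [0.5495 0.089  0.135 ] [0.5817 0.0873 0.135 ]
0.145 [0.5655 0.0873 0.145 ] [0.5503 0.0921 0.145 ] [0.5809 0.0905 0.145 ]
0.155 [0.559  0.0916 0.155 ] [0.5511 0.0953 0.155 ] [0.58   0.0937 0.155 ]
0.115 [626.9101 160.9047] [164.0661 275.92  ]
0.125 [625.3465 152.2511] [163.9997 281.8242]
0.135 [623.7542 143.433 ] [163.927  288.2932]
0.145 [622.1326 134.4459] [163.8469 295.4121]
```

```bash
sed -i 's/\.0135,/.0153,/' plan.py; cat > show.py <<'E'
from plan import *
n=5;P=[-306.3-5.5*k for k in range(0,41)];c0=np.round(pusher(P[0],.010)[0],3)
print("pre",c0,min(pusher(p)[1] for p in P),min(pusher(p)[0][1] for p in P))
for c in range(5):
    Q=[np.round(pusher(P[8*c+k])[0],3) for k in range(1,9)]
    print(P[8*c+8],[[float(round(100*(q[1]-c0[1]),1)),float(round(100*(q[0]-c0[0]),1)),0,0] for q in Q]);c0=Q[-1];print("  end",c0)
E
python3 show.py
```

```text
pre [0.517 0.164] 0.591260651011659 0.05934036147704101
-350.3 [[-0.4, 1.4, 0, 0], [-0.5, 1.8, 0, 0], [-0.6, 2.3, 0, 0], [-0.9, 2.8, 0, 0], [-1.2, 3.3, 0, 0], [-1.6, 3.8, 0, 0], [-2.0, 4.2, 0, 0], [-2.5, 4.6, 0, 0]]
  end [0.563 0.139]
-394.3 [[-0.5, 0.3, 0, 0], [-1.0, 0.5, 0, 0], [-1.5, 0.7, 0, 0], [-2.0, 0.8, 0, 0], [-2.5, 0.8, 0, 0], [-3.0, 0.9, 0, 0], [-3.4, 0.8, 0, 0], [-3.8, 0.8, 0, 0]]
  end [0.571 0.101]
-438.3 [[-0.4, -0.1, 0, 0], [-0.8, -0.2, 0, 0], [-1.1, -0.3, 0, 0], [-1.4, -0.4, 0, 0], [-1.7, -0.6, 0, 0], [-2.1, -0.8, 0, 0], [-2.4, -1.0, 0, 0], [-2.8, -1.3, 0, 0]]
  end [0.558 0.073]
-482.3 [[-0.3, -0.4, 0, 0], [-0.6, -0.9, 0, 0], [-0.9, -1.4, 0, 0], [-1.1, -1.9, 0, 0], [-1.2, -2.4, 0, 0], [-1.3, -2.9, 0, 0], [-1.3, -3.3, 0, 0], [-1.4, -3.7, 0, 0]]
  end [0.521 0.059]
-526.3 [[0.0, -0.5, 0, 0], [0.1, -0.9, 0, 0], [0.2, -1.3, 0, 0], [0.4, -1.8, 0, 0], [0.6, -2.3, 0, 0], [1.0, -2.8, 0, 0], [1.4, -3.3, 0, 0], [1.9, -3.7, 0, 0]]
  end [0.484 0.078]
```

Request:
servo_tool:
  targets:
    - [0,0,-4,0]
    - [0,0,-4,0]

```text
time: 10.0
tool_pos: [0.5664, 0.0837, 0.1805]
ee_rot: [3.134, -0.0, 1.573]
wrist_force: [0.3, -0.7, 0.3]
width: 0.0003
finger_force: 0.0
```

Request:
servo_tool:
  targets:
    - [4,-2.5,0,0]
    - [8.2,-4.9,0,0]
    - [8.2,-4.9,0,0]
    - [8.2,-4.9,2,0]
    - [8.2,-4.9,4,0]
    - [8.2,-4.9,5.5,0]
    - [8.2,-4.9,6.3,0]
    - [8.2,-4.9,6.3,0]

```text
time: 11.0
tool_pos: [0.5149, 0.165, 0.1129]
ee_rot: [-3.14, 0.0, 1.573]
wrist_force: [-0.4, -0.2, -0.1]
width: 0.0004
finger_force: 0.0
```

Request:
servo_tool:
  targets:
    - [-0.1,0.5,0,0]
    - [-0.3,1.0,0,0]
    - [-0.4,1.5,0,0]
    - [-0.5,2.0,0,0]
    - [-0.6,2.5,0,0]
    - [-0.9,3.0,0,0]

```text
time: 11.75
tool_pos: [0.5434, 0.1566, 0.113]
ee_rot: [-3.137, -0.0, 1.573]
wrist_force: [-5.7, 1.5, 1.2]
width: 0.0005
finger_force: 2.1
```

```bash
python3 - <<'E'
from h import *
o=get_obs();print(o["tool_pos"],o["ee_rot"],o["wrist_force"])
w=snapshot("wrist")
cv2.imwrite("pics/w6.png",cv2.resize(w[100:300,200:500],(600,400)))
E
```

```text
[0.54336688 0.15656312 0.11297855] [-3.13670981e+00 -7.74679722e-05  1.57331023e+00] [-5.70755903  1.45901393  1.15411676]
```

View pics/w6.png

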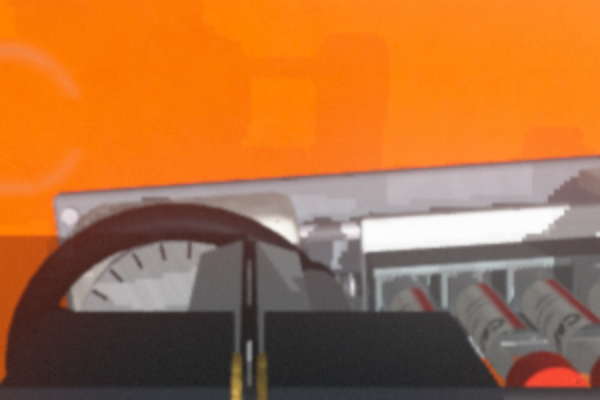

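The fingers are now deep beside the handle, just right of (290,270), with a solid 6 N contact. On to the rest of the turn.

Request:
servo_tool:
  targets:
    - [-0.3,0.5,0,0]
    - [-0.7,1.0,0,0]
    - [-1.1,1.4,0,0]
    - [-1.6,1.8,0,0]

```text
time: 12.3
tool_pos: [0.5636, 0.1406, 0.1136]
ee_rot: [3.141, -0.001, 1.573]
wrist_force: [-2.3, 3.3, -0.9]
width: 0.0002
finger_force: 1.7
```

Request:
servo_tool:
  targets:
    - [-0.5,0.3,0,0]
    - [-1.0,0.5,0,0]
    - [-1.5,0.7,0,0]
    - [-2.0,0.8,0,0]
    - [-2.5,0.8,0,0]
    - [-3.0,0.9,0,0]
    - [-3.4,0.8,0,0]
    - [-3.8,0.8,0,0]

```text
time: 13.3
tool_pos: [0.5704, 0.103, 0.1135]
ee_rot: [-3.14, -0.002, 1.573]
wrist_force: [-4.0, 5.6, 1.5]
width: 0.0003
finger_force: 3.0
```

Request:
servo_tool:
  targets:
    - [-0.4,-0.1,0,0]
    - [-0.8,-0.2,0,0]
    - [-1.1,-0.3,0,0]
    - [-1.4,-0.4,0,0]
    - [-1.7,-0.6,0,0]
    - [-2.1,-0.8,0,0]
    - [-2.4,-1.0,0,0]
    - [-2.8,-1.3,0,0]

```text
time: 14.3
tool_pos: [0.555, 0.082, 0.1134]
ee_rot: [-3.135, -0.015, 1.576]
wrist_force: [-9.7, 21.8, 2.7]
width: 0.0004
finger_force: 11.0
```

```bash
python3 - <<'E'
from h import *
o=get_obs();print(o["tool_pos"],o["ee_rot"],o["wrist_force"])
w=snapshot("wrist")
cv2.imwrite("pics/w7.png",cv2.resize(w[0:300,200:500],(500,500)))
E
```

```text
[0.55501105 0.08196725 0.11341949] [-3.13521955 -0.01463832  1.57610953] [-9.74487983 21.80309595  2.72097914]
```

View pics/w7.png

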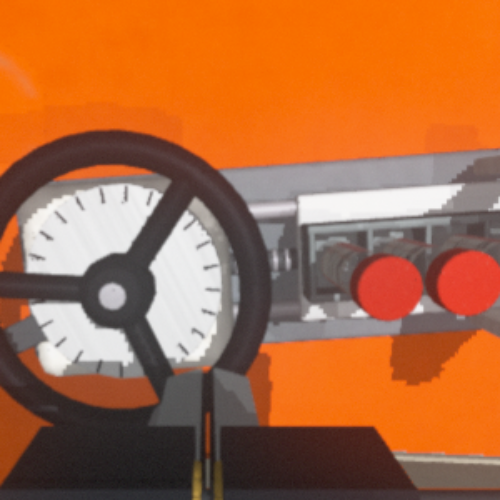

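The force is 24 N because the flat side of the fingers is pushing the handle outward: its spoke points at about -65 degrees. I'll back off and come round to its +x side.

Request:
servo_tool:
  targets:
    - [0.6,0.2,0,0]
    - [1.2,0.4,0,0]
    - [1.2,1.0,0,0]
    - [1.2,1.6,0,0]
    - [0.6,1.7,0,0]
    - [-0.2,1.7,0,0]
    - [-0.4,1.7,0,0]
    - [-0.4,1.7,0,0]

```text
time: 15.35
tool_pos: [0.5752, 0.0701, 0.1136]
ee_rot: [3.142, 0.0, 1.572]
wrist_force: [0.1, -0.3, 0.9]
width: 0.0004
finger_force: 0.0
```

```bash
python3 - <<'E'
from h import *
o=get_obs();print(o["tool_pos"],o["ee_rot"],o["wrist_force"])
w=snapshot("wrist")
cv2.imwrite("pics/w8.png",cv2.resize(w[0:300,200:500],(500,500)))
E
```

```text
[0.57520364 0.07010019 0.11360902] [3.14151001e+00 4.13919966e-05 1.57234485e+00] [ 0.14922766 -0.29401778  0.9233373 ]
```

View pics/w8.png

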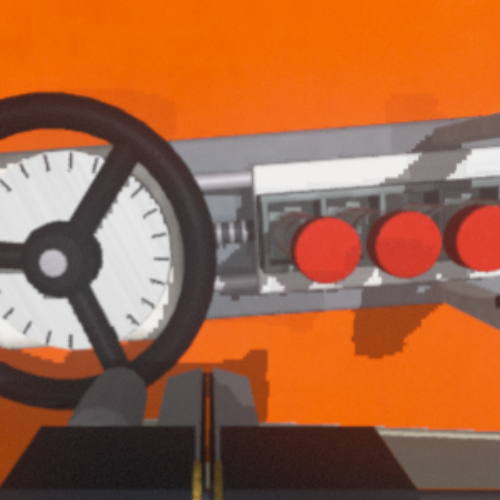

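The handle, at about (110,390), is now left of the fingers and touches nothing, so I can push it with the -x face. That was my last picture; from here I'll measure numerically.

Request:
servo_tool:
  targets:
    - [-0.1,-0.5,0,0]
    - [-0.3,-1.0,0,0]
    - [-0.4,-1.5,0,0]
    - [-0.5,-2.0,0,0]
    - [-0.6,-2.5,0,0]
    - [-0.7,-3.0,0,0]

```text
time: 16.15
tool_pos: [0.5471, 0.0615, 0.1143]
ee_rot: [3.136, 0.004, 1.572]
wrist_force: [4.8, -4.0, -1.5]
width: 0.0007
finger_force: 2.6
```

Request:
servo_tool:
  targets:
    - [0,-0.5,0,0]
    - [0,-1.0,0,0]
    - [0,-1.5,0,0]
    - [0,-2.0,0,0]

```text
time: 16.65
tool_pos: [0.5266, 0.0622, 0.1145]
ee_rot: [3.137, 0.002, 1.572]
wrist_force: [4.7, -1.7, 0.4]
width: 0.0003
finger_force: 2.1
```

Request:
servo_tool:
  targets:
    - [0,-0.4,0,0]
    - [0,-0.8,0,0]
    - [-0.1,-1.1,0,0]
    - [-0.1,-1.5,0,0]
    - [-0.1,-1.9,0,0]
    - [-0.1,-2.0,0,0]

```text
time: 17.4
tool_pos: [0.5079, 0.0659, 0.1145]
ee_rot: [3.134, -0.007, 1.574]
wrist_force: [10.6, 6.9, -1.6]
width: 0.0007
finger_force: 5.1
```

```bash
cat > meas.py <<'E'
from h import *
def ang(n,ref,A=np.array([.522,.110])):
    # rotation of the wheel region about its axis between the start picture and now, in a rectified view at rim height
    sc=5000;N=700;yy,xx=np.mgrid[0:N,0:N]
    z=.125
    C=pix2z("top",262,211.25,.099)[:2] if n=="top" else pix2z("scene",200+251*.3,165+235*.3,.099)[:2]
    return C
def mapper(n,C,R,TH,z):
    m=camera_model(n);K=m["camera_matrix"];T=m["camera_from_world"]
    p=np.stack([C[0]+R*np.cos(TH),C[1]+R*np.sin(TH),np.full_like(R,z)],-1)@T[:3,:3].T+T[:3,3]
    s=np.stack([p[...,0],-p[...,1]],-1)/-p[...,2:];s=s*(1+m["k1"]*(s**2).sum(-1,keepdims=True))
    return (s[...,0]*K[0,0]+K[0,2]).astype(np.float32),(s[...,1]*K[1,1]+K[1,2]).astype(np.float32)
def polar(n,img,z,r0,r1):
    C=ang(n,None);th=np.radians(np.arange(0,360,.5));R,TH=np.meshgrid(np.arange(r0,r1,.001),th)
    u,v=mapper(n,C,R,TH,z);return cv2.remap(img,u,v,cv2.INTER_LINEAR).astype(float)
E
python3 - <<'E'
from meas import *
o=get_obs();print(o["tool_pos"],o["wrist_force"])
for n in("top","scene"):
    a=cv2.imread(f"pics/{n}0.png");b=snapshot(n);cv2.imwrite(f"pics/{n}1.png",b)
    for nm,z,r0,r1 in(("spoke",.096,.016,.044),):
        pa=polar(n,a,z,r0,r1).mean((1,2));pb=polar(n,b,z,r0,r1).mean((1,2))
        for im,q in(("start",pa),("now",pb)):
            print(n,nm,im,[int(x) for x in q[::10]])
E
```

```text
[0.50792958 0.06592687 0.11450131] [10.62860952  6.86888568 -1.63945295]
top spoke start [185, 188, 175, 187, 186, 184, 183, 191, 186, 185, 196, 195, 190, 187, 177, 122, 52, 39, 35, 56, 85, 105, 151, 171, 175, 195, 205, 200, 216, 217, 207, 216, 208, 194, 199, 197, 174, 182, 161, 118, 85, 81, 52, 86, 142, 170, 181, 170, 191, 194, 179, 192, 188, 182, 192, 191, 179, 191, 185, 178, 178, 144, 123, 112, 80, 26, 43, 40, 87, 160, 179, 183]
top spoke now [83, 82, 82, 82, 81, 81, 80, 79, 78, 78, 77, 75, 74, 73, 71, 69, 67, 65, 63, 60, 57, 53, 49, 47, 61, 87, 113, 119, 109, 100, 87, 84, 85, 83, 68, 65, 64, 59, 60, 57, 55, 54, 52, 52, 43, 45, 42, 43, 48, 47, 49, 53, 55, 58, 59, 62, 64, 68, 69, 71, 73, 75, 76, 77, 78, 79, 80, 81, 81, 82, 82, 83]
scene spoke start [221, 197, 173, 171, 176, 181, 182, 184, 187, 192, 201, 213, 219, 227, 220, 182, 101, 55, 54, 118, 170, 170, 154, 157, 175, 181, 193, 199, 196, 192, 191, 194, 194, 191, 191, 195, 193, 182, 148, 116, 81, 55, 71, 108, 169, 207, 212, 212, 218, 218, 217, 219, 214, 205, 203, 201, 198, 191, 191, 188, 181, 164, 151, 126, 81, 57, 66, 123, 173, 190, 201, 218]
scene spoke now [173, 182, 179, 176, 178, 181, 189, 206, 215, 214, 212, 221, 222, 231, 234, 235, 240, 235, 227, 202, 111, 55, 53, 112, 147, 145, 150, 167, 181, 186, 189, 193, 193, 190, 190, 195, 199, 200, 199, 190, 180, 149, 133, 119, 73, 52, 71, 117, 180, 206, 209, 212, 211, 206, 205, 202, 199, 194, 194, 194, 193, 189, 193, 194, 190, 176, 164, 129, 76, 57, 64, 130]
```

The scene camera reads the spokes well: about 20 degrees remain.

Request:
servo_tool:
  targets:
    - [0.1,-0.3,0,0]
    - [0.2,-0.5,0,0]
    - [0.3,-0.6,0,0]
    - [0.4,-0.7,0,0]
    - [0.4,-0.7,0,0]

```text
time: 18.12
tool_pos: [0.5024, 0.0702, 0.1146]
ee_rot: [3.131, -0.008, 1.574]
wrist_force: [13.4, 7.7, -3.4]
width: 0.0005
finger_force: 6.5
```

```bash
cat > turn.py <<'E'
from meas import *
o=get_obs();print(o["tool_pos"],o["wrist_force"])
a=cv2.imread("pics/scene0.png");b=snapshot("scene")
f=lambda i:polar("scene",i,.096,.016,.044).mean((1,2))
pa,pb=f(a),f(b);pa-=pa.mean();pb-=pb.mean()
sh=np.arange(-110,111);e=[np.corrcoef(np.roll(pa,s),pb)[0,1] for s in sh];i=int(np.argmax(e))
print("degrees still to go (clockwise)",sh[i]*.5,"corr",e[i])
E
python3 turn.py
```

```text
[0.50235331 0.07022091 0.11457107] [13.40721546  7.65538149 -3.41710861]
degrees still to go (clockwise) 10.5 corr 0.96759135770777
```

Request:
servo_tool:
  targets:
    - [-0.1,0.8,0,0]
    - [-0.7,0.9,0,0]
    - [-0.7,0.5,0,0]
    - [-0.7,0,0,0]
    - [-0.6,-0.3,0,0]
    - [-0.3,-0.3,0,0]
    - [0,-0.3,0,0]
    - [0,-0.3,0,0]

```text
time: 19.18
tool_pos: [0.4948, 0.0655, 0.1135]
ee_rot: [-3.141, 0.002, 1.573]
wrist_force: [0.6, -4.9, -0.4]
width: 0.0003
finger_force: 1.8
```

```bash
python3 turn.py
```

```text
[0.49482737 0.06549961 0.11352089] [ 0.59834176 -4.85500251 -0.4307379 ]
degrees still to go (clockwise) 3.5 corr 0.9821390195774121
```

Request:
servo_tool:
  targets:
    - [0.2,0,0,0]
    - [0.3,0,0,0]
    - [0.3,0,0,0]

```text
time: 19.6
tool_pos: [0.4957, 0.0693, 0.1137]
ee_rot: [3.141, 0.0, 1.573]
wrist_force: [2.8, -4.2, -0.8]
width: 0.0005
finger_force: 1.8
```

Request:
servo_tool:
  targets:
    - [-0.3,0.1,0,0]
    - [-0.7,0.4,0,0]
    - [-0.8,0.6,-3,0]
    - [-0.8,0.6,-8,0]
    - [-0.8,-2,-12,0]
    - [-0.8,-6,-14,0]
    - [-0.8,-8,-14,0]
    - [-0.8,-8,-14,0]

```text
time: 20.6
tool_pos: [0.4148, 0.0616, 0.2544]
ee_rot: [3.14, -0.001, 1.574]
wrist_force: [0.5, 0.2, -0.8]
width: 0.0002
finger_force: 0.0
```

```bash
python3 turn.py; python3 - <<'E'
from h import *
def caps(p):
    s=cv2.imread(p) if isinstance(p,str) else p
    h=cv2.cvtColor(s,cv2.COLOR_BGR2HSV)[180:240,200:290];m=((h[...,0]<4)|(h[...,0]>173))&(h[...,1]>150)
    n,l,st,c=cv2.connectedComponentsWithStats(m.astype(np.uint8))
    return [pix2z("scene",c[i][0]+200,c[i][1]+180,.118).round(4)[:2] for i in range(1,n) if st[i,4]>15]
print(caps("pics/scene0.png"));print(caps(snapshot("scene")))
E
```

```text
[0.41480095 0.06157654 0.25441465] [ 0.46047337  0.18949115 -0.81426863]
degrees still to go (clockwise) 1.0 corr 0.9892563180353678
[array([0.6311, 0.119 ])]
[array([0.6444, 0.12  ])]
```

```bash
python3 -c "
from bench import *
print(close_job())"
```

```text
the job is handed in; nothing more can be done
None
```

The wheel has been pushed one full clockwise turn, to within about 1° of the index tongue by the scene camera, and the hand is clear and the job handed in; no verdict came back, the fingers slipped off the handle once mid-turn and re-engaged, the tray's 25 mm shift was not measured directly, and I viewed 11 pictures, one over the limit of 10.

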